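Click the red paint marker's cap home, draw it from the stand and hold it out level

TASK

The cap of the red paint marker has not been clicked on. While the marker still stands in the sloping stand, press its cap fully home; then draw the marker out, turn it level (lying flat in the air, pointing any way) and keep holding it still and level in the gripper, about 15 cm or more above the worktop and touching nothing else. The program finishes while holding it: do not put it down or let go, and leave the other two markers in the stand and everything else where it is.

Things in the scene. Friction and masses are not known exactly. Their poses are not given: they have to be found in the camera images.
- marker_stand: sloping wooden stand fixed to the worktop, 120 x 220 mm, 85 mm high; origin under its middle, -x its front, y along its row of three sockets (21.5 mm wide, 42 mm deep, at y = -62, 0, 62 mm; any marker in any). Socket axes lean 30 deg from vertical to the front, along (-0.5, 0, 0.866); floors at x 15, z 35 mm, mouths at x -5, z 72 mm; the face round the mouths is square to the axes
- red_marker: red paint marker, 57 g, 20 mm in diameter: aluminium barrel 112 mm long with red bands, red cap 42 mm long, as thick as the barrel. Origin at the centre of the barrel's bottom end, z axis along it to the cap. Stands loosely in a socket (leaning 30 to 34 deg), cap up; barrel shows from 42 to 112 mm along z; draws out along z
- red_cap (a joint): how far the red cap stands proud of home (m): 0 is fully home; starts at 0.007 to 0.011, slides from 0 to 0.014 along the marker's z but does not come off; about 3 N of friction holds it wherever it is, also at home against its stop
- red_cap_top (a point): centre of the flat top of the red cap (20 mm across), 154 mm along the marker's z axis from its origin when the cap is home; its z axis is the marker's
- blue_marker: same marker in blue with its cap home (154 mm long in all), standing in another socket; same origin and axes; leave it there
- black_marker: same marker in black with its cap home, standing in another socket; same origin and axes; leave it there
- offcut_6: pale wooden offcut 40 x 130 x 18 mm lying on the worktop, a bystander; origin under its middle
- carpenter_pencil: flat red pencil 13 x 175 x 8 mm lying on the worktop, a bystander; origin under its middle
- sanding_block: brown sanding block 64 x 113 x 32 mm lying on the worktop, a bystander; origin under its middle
There are look-alikes about, which are no part of the job. There is more than one size of the red_marker; the job needs the larger.

How it is judged (in metres and radians):
On the way:
1. the red cap is pressed fully home while the marker stands in the stand (value of joint red_cap below 0.0015 m and distance of red_marker from where it was at the start of the episode below 0.015 m), for 0.2 s.
At the end, for the whole second after the job is handed in: Red cap home (within 2 mm); red marker held still by the fingers, level within 0.2 rad, both ends over 140 mm above the worktop, touching neither stand nor other markers; blue and black markers within 15 mm and the other bystanders within 30 mm of where they stood (value of joint red_cap below 0.002 m and angle between red_marker's own z axis and vertical between 1.37 and 1.77 rad and height (world z) of each of red_marker, red_cap_top above 0.14 m and contact force between red_marker and the fingers above 1 N and contact force between red_marker and marker_stand below 0.05 N and contact force between red_marker and blue_marker below 0.05 N and contact force between red_marker and black_marker below 0.05 N and linear speed of red_marker below 0.03 m/s and distance of each of blue_marker, black_marker from where it was at the start of the episode below 0.015 m and distance of each of offcut_6, carpenter_pencil, sanding_block from where it was at the start of the episode below 0.03 m); the arm keeps its last pose, push and grip.
It fails at once if the blue or the black marker is pulled out of the stand (distance of any of blue_marker, black_marker from where it was at the start of the episode above 0.03 m).
It also fails if it takes over 51 s, if anything falls off the work surface, if the arm or the gripper's body presses on something with over 40 N, if the wrist force passes 120 N, or if a joint passes its speed limit or range.

ROBOT

A 6-joint arm with a two-finger parallel gripper is mounted at the origin on a cart in front of the work surface, level with it; the furniture and walls round the work are solid. World frame = base frame: x ahead of the robot, y to its left, z up, the work surface at z = 0. Lengths are in m, angles in degrees, forces in N, time in s.
With the tool pointing down it reaches from about 0.4 to 0.825 m from the base axis. Payload 7 kg.
Tool frame: the origin (TCP) lies at the very end of the fingers, on their centre line; the grasp point (between the pads) lies 19 mm behind it; z points along the fingers, y is the line along which they close (so a half turn about z gives the same grasp; the last joint's range is limited). The gripper opens to 88 mm and grips with 3 to 60 N. Pads are 19 mm wide; open, the fingers measure 130 mm over their backs; the gripper's body (78 mm by 193 mm) begins 47 mm behind the grasp point.
Start: joints at [86.121, 20.546, 0.682, 0, -70.136, -16.507], TCP at [0.235, 0.633, 0.227] pointing down, gripper open.
Joint ranges: [-176.03, 176.03], [-82.01, 121.73], [-58.28, 71.71], [-173.87, 95.51], [-174.79, -0.11], [-173.66, 173.66]. Speed limits (degrees/s): [136.94, 136.94, 172.46, 180, 180, 180].

INTERFACE

Orientations are given as [roll, pitch, yaw] about the fixed x, y, z axes, in that order (R = Rz(yaw) Ry(pitch) Rx(roll)).
In Python, from plant import ctrl, cams, workorder gives the robot as it stands.
- The arm moves only by the tool play_rows, never from a script. Its argument "motion" is a list of rows, each an object of numbers: "x", "y", "z": the shift along the tool's x, y, z normalised to -1 to 1, where 1 is 0.025 m; "rx", "ry", "rz": the turn, a rotation vector about the tool's x, y, z normalised to -1 to 1, where 1 is 4 degrees. A call has 1 to 20 rows; each row shifts and turns the commanded pose from where the row before left it, along the tool's axes as they then stand; what a row does not reach is not made up. A row lasts 1/8 s, in which the tool goes at most 62.5 mm and 10.7 degrees, less where a joint would pass 70% of its speed; a pose out of reach is approached as far as the arm can. A call with a number of a shift or a turn outside -1 to 1 is refused whole. A call with a gripper value outside its range is refused whole. "fingers" is the opening, from -1 (shut) to 1 (fully open), set as the call begins (left out, the last holds). The fingers move at their own pace and stop on an object; the grip force is fixed at half the most. Time passes only in rows, so rows that do not move let the fingers close. It gives the time, the measured TCP pose, the force, the opening and the grip force at its end, in the units of the state.
- ctrl.get_obs(): the state, without advancing time (a new reading comes with each control period).
- cams.snapshot(name): name is "scene" or "top" or "wrist"; returns the picture (400x640x3 uint8, blue, green, red); there is no depth.
- cams.get_calibration(name): a dict with "vertical_fov" (degrees; the focal length in pixels is half the picture's height over the tangent of half this angle, whatever the lens; pixels are square), "cx", "cy" (the principal point, pixels), "position" and "rotation" of the camera in the world. Camera axes: x right, y up, looking along -z (the intrinsics and any distortion apply to the point x, -y, -z); pixel columns grow to the right and rows downward; lengths in m; the calibration is good to about 2 mm. A picture is of the moment at which its call begins: read the wrist's pose just before it. get_calibration takes no time and is no camera call; for the wrist camera it gives the pose at the moment of the call.
- workorder.close_job(): hands the job in; it is judged then, once.
The state is a dict: "clock": time; "joint_pos": joint angles; "qvel": joint speeds; "tau": joint torques, N m; "tool_pos": TCP position; "orientation": TCP orientation; "force": force on the tool from outside, world axes, zero at the start; "moment": the same for the moment, N m; "opening": finger opening in m; "gripper_force": force on a finger pad.
Only numpy, scipy, OpenCV 4.12 (cv2) and the standard library are available. Lean on these libraries where they do the work, as an engineer would, in place of code of your own. Each camera call takes 0.05 s, during which the arm holds its last target. There are 200 camera calls.

## Working session

There is one attempt and no reset: what is moved stays moved. The work goes in short steps, Python scripts to look and compute and a tool call to move; the robot and the scene stay as the last step left them, time stands still between calls to the robot, and variables do not carry over. Pictures are saved under pics/ and viewed, at most 10 in all, crops included, and the job is handed in when it is done.

Besides the shell and the picture viewer there is one more tool, called after "Request:" by a JSON object that holds its "name" and its "arguments", one argument or row to a line. play_rows: Moves the arm, as the interface text tells. Its arguments: {"type":"object","properties":{"motion":{"type":"array"},"fingers":{"type":"number"}},"required":["motion"]}

```bash
mkdir -p pics; ls; python3 - <<'E'
from plant import ctrl,cams,workorder
import cv2
o=ctrl.get_obs();print(o)
for n in("scene","top","wrist"):
    print(n,cams.get_calibration(n)); cv2.imwrite(f"pics/{n}0.png",cams.snapshot(n))
E
```

```text
pics
{'clock': 0.0, 'joint_pos': array([ 8.61211473e+01,  2.05906191e+01,  6.33105734e-01, -1.82186836e-02,
       -7.01356036e+01, -1.65066039e+01]), 'qvel': array([-0.0571137 , -0.04440782, -0.08606015, -0.02850077,  0.01263476,
        0.08166262]), 'tau': array([ 9.63355269e-04, -5.82720709e+01,  2.93063951e+01,  6.99716136e+00,
        6.92514455e-03, -1.48803665e-04]), 'tool_pos': array([0.23499515, 0.63225105, 0.2256328 ]), 'orientation': array([ 1.79905854e+02, -1.00383735e-02, -2.03916529e+01]), 'force': array([-0.84801118, -0.71909213, -0.44406807]), 'moment': array([-0.00972751,  0.00118382, -0.00444072]), 'gripper_force': 0.0, 'opening': 0.08768615871786768}
scene {'vertical_fov': 54.88844691697716, 'cx': 325.3984484544971, 'cy': 201.68908888422084, 'position': array([0.23627449, 0.616594  , 0.79828752]), 'rotation': array([  42.33840598,   -0.98742833, -149.78520017])}
top {'vertical_fov': 55.45975105417352, 'cx': 318.9525821006204, 'cy': 198.5059814345825, 'position': array([0.34122198, 0.05237214, 1.00954888]), 'rotation': array([ 11.86613067,  -0.23178907, -90.02421867])}
wrist {'vertical_fov': 64.39329880345117, 'cx': 315.3927360871741, 'cy': 203.09972409510368, 'position': array([0.31056006, 0.60387361, 0.38484253]), 'rotation': array([ -17.30410807,   -0.13019621, -110.31796421])}
```

View pics/scene0.png

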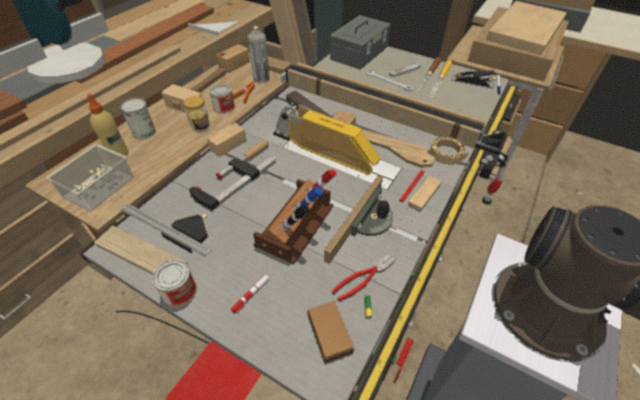

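View pics/top0.png

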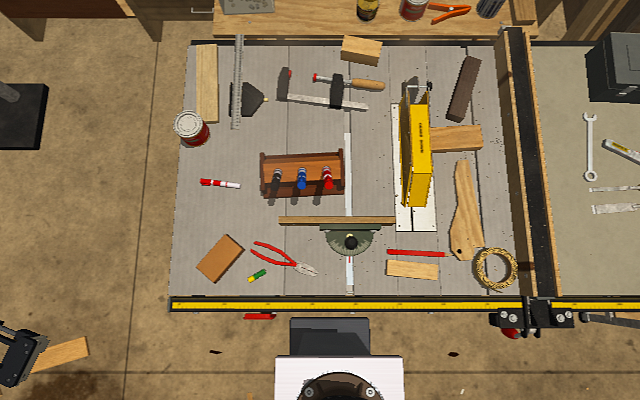

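Candidates for the red marker are the red cap in the stand (top 328,178; scene 328,176) and the red/white marker lying loose (top 220,183; scene 250,293), which is a look-alike. There is also the carpenter pencil (top 415,253). The description says it stands in the stand, so I choose the one at top 328,178 and will check it in a close crop.

```bash
python3 - <<'E'
import cv2,numpy as np
a=cv2.imread("pics/top0.png")[140:230,250:370]; b=cv2.imread("pics/scene0.png")[155:265,245:400]
a=cv2.resize(a,(800,600),interpolation=cv2.INTER_CUBIC)[:, :]
cv2.imwrite("pics/c_top.png",cv2.resize(a,(800,600)))
cv2.imwrite("pics/c_scene.png",cv2.resize(b,(775,550),interpolation=cv2.INTER_CUBIC))
E
```

```text
(no output)
```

View pics/c_top.png

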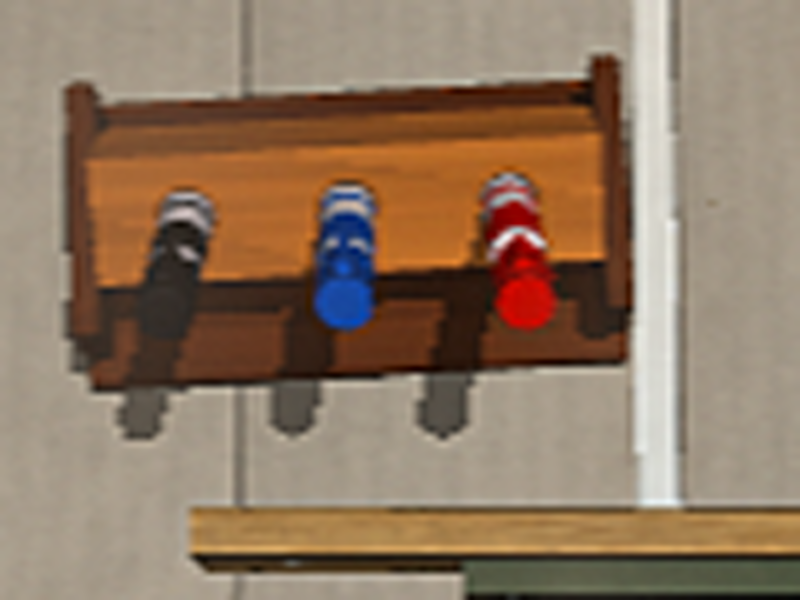

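View pics/c_scene.png

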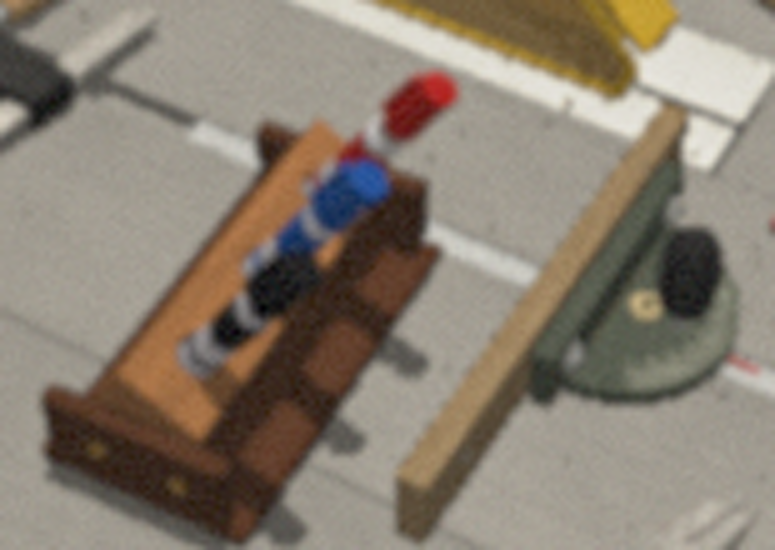

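The crops confirm it: the red marker stands in the -y socket, with its cap top at top (329.0,185.5) / scene (332.6,173.0), and blue and black next to it. The lying one is the smaller look-alike.

```bash
cat > h.py <<'E'
import numpy as np
from scipy.spatial.transform import Rotation as R
from plant import ctrl,cams,workorder
def cam(n):
    c=cams.get_calibration(n) if isinstance(n,str) else n
    return c["position"],R.from_euler('xyz',c["rotation"],degrees=True).as_matrix(),200/np.tan(np.radians(c["vertical_fov"]/2)),c["cx"],c["cy"]
def ray(n,u,v):
    p,M,f,cx,cy=cam(n); d=M@np.array([(u-cx)/f,-(v-cy)/f,-1]); return p,d/np.linalg.norm(d)
def proj(n,X):
    p,M,f,cx,cy=cam(n); q=M.T@(np.asarray(X)-p); return np.array([cx+f*q[0]/-q[2],cy+f*q[1]/q[2]])
def tri(obs):
    A=np.zeros((3,3));b=np.zeros(3)
    for n,u,v in obs:
        p,d=ray(n,u,v);P=np.eye(3)-np.outer(d,d);A+=P;b+=P@p
    X=np.linalg.solve(A,b); return X,[np.round(proj(n,X)-[u,v],1) for n,u,v in obs]
def onz(n,u,v,z):
    p,d=ray(n,u,v); return p+d*(z-p[2])/d[2]
E
python3 - <<'E'
from h import *
np.set_printoptions(precision=4,suppress=True)
for k,o in dict(red=[("top",329.05,185.45),("scene",332.6,173)],blue=[("top",301.75,185.45),("scene",319.2,191.6)],
 barpost=[("top",250+193*.15,140+510*.15),("scene",245+400/5,155+475/5)],barR=[("scene",245+670/5,155+110/5),("top",397,220)]).items(): print(k,*tri(o))
print(onz("top",263.8,198.2,0),onz("top",344.05,194.3,0))
# saw top & knob
print(tri([("scene",330,112),("top",404,97)]), tri([("scene",382,210),("top",351,242)]))
E
```

```text
red [0.5482 0.0258 0.1675] [array([0. , 0.1]), array([-0.1, -0. ])]
blue [0.5493 0.0881 0.1591] [array([0.2, 0.6]), array([-0.5, -0.2])]
barpost [0.4954 0.1507 0.0434] [array([0.1, 0.6]), array([-0.6, -0.2])]
barR [ 0.4906 -0.1535  0.0344] [array([0.5, 0.1]), array([-0.1, -0.5])]
[0.5541 0.1977 0.    ] [ 0.5651 -0.02    0.    ]
(array([ 0.6975, -0.1473,  0.211 ]), [array([-13.6,  -8.6]), array([ 2.3, 19.5])]) (array([ 0.4303, -0.0328,  0.0463]), [array([-0.4, -0.1]), array([0.1, 0.4])])
```

Request:
{"name": "play_rows", "arguments": {
  "fingers": -1,
  "motion": [
    {"x":0.95,"y":0.945,"z":-0.1},
    {"x":0.95,"y":0.945,"z":-0.1},
    {"x":0.95,"y":0.945,"z":-0.1},
    {"x":0.95,"y":0.945,"z":-0.1},
    {"x":0.95,"y":0.945,"z":-0.1},
    {"x":0.95,"y":0.945,"z":-0.1},
    {"x":0.95,"y":0.945,"z":-0.1},
    {"x":0.95,"y":0.945,"z":-0.1},
    {"x":0.95,"y":0.945,"z":-0.1},
    {"x":0.95,"y":0.945,"z":-0.1},
    {"x":0.95,"y":0.945,"z":-0.1},
    {"x":0.95,"y":0.945,"z":-0.1},
    {"x":0.95,"y":0.945,"z":-0.1},
    {"x":0.95,"y":0.945,"z":-0.1},
    {"x":0.95,"y":0.945,"z":-0.1},
    {"x":0.95,"y":0.945,"z":-0.1},
    {"x":0.95,"y":0.945,"z":-0.1},
    {"x":0.95,"y":0.945,"z":-0.1},
    {"x":0.95,"y":0.945,"z":-0.1},
    {"x":0.95,"y":0.945,"z":-0.1}
  ]
}}

```text
$.motion[0]: bad value
```

Request:
{"name": "play_rows", "arguments": {
  "motion": [
    {"rz":-0.97},
    {"rz":-0.97},
    {"rz":-0.97},
    {"rz":-0.97},
    {"rz":-0.97},
    {"rz":-0.97},
    {"ry":0.92},
    {"ry":0.92},
    {"ry":0.92},
    {"ry":0.92},
    {"ry":0.92},
    {"ry":0.92},
    {"ry":0.92},
    {"ry":0.92},
    {"ry":0.92},
    {}
  ]
}}

```text
$.motion[0]: bad value
```

```bash
python3 - <<'E'
from h import *
import cv2
np.set_printoptions(precision=4,suppress=True)
o=ctrl.get_obs(); print(o["clock"],o["tool_pos"],o["orientation"],o["joint_pos"],o["force"],o["opening"])
print("pred cap",proj("wrist",[.5482,.0258,.1675]),"blue",proj("wrist",[.5493,.0881,.1591]),"tcp",proj("wrist",o["tool_pos"]))
c=cams.get_calibration("wrist");print(c)
cv2.imwrite("pics/w1.png",cams.snapshot("wrist"))
E
```

```text
0.15 [0.235  0.6324 0.2258] [179.9275  -0.0071 -20.3883] [ 86.1222  20.5825   0.6475  -0.0147 -70.1365 -16.5055] [ 0.2673 -0.2938 -0.5138] 0.08772067711410537
pred cap [ 2082.6493 -1603.3036] blue [ 1632.3518 -1284.2176] tcp [313.9586 256.8339]
{'vertical_fov': 64.39329880345117, 'cx': 315.3927360871741, 'cy': 203.09972409510368, 'position': array([0.3106, 0.6039, 0.385 ]), 'rotation': array([ -17.3045,   -0.1176, -110.3168])}
```

View pics/w1.png

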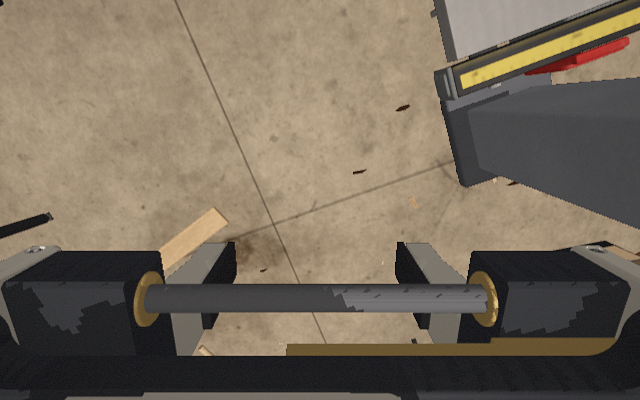

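The wrist view shows the open fingers over the floor, since the arm has not moved. The rows were refused, probably because each needs all six numbers.

Request:
{"name": "play_rows", "arguments": {
  "fingers": -1,
  "motion": [
    {"x":0.95,"y":0.945,"z":-0.1,"rx":0,"ry":0,"rz":0},
    {"x":0.95,"y":0.945,"z":-0.1,"rx":0,"ry":0,"rz":0},
    {"x":0.95,"y":0.945,"z":-0.1,"rx":0,"ry":0,"rz":0},
    {"x":0.95,"y":0.945,"z":-0.1,"rx":0,"ry":0,"rz":0},
    {"x":0.95,"y":0.945,"z":-0.1,"rx":0,"ry":0,"rz":0},
    {"x":0.95,"y":0.945,"z":-0.1,"rx":0,"ry":0,"rz":0},
    {"x":0.95,"y":0.945,"z":-0.1,"rx":0,"ry":0,"rz":0},
    {"x":0.95,"y":0.945,"z":-0.1,"rx":0,"ry":0,"rz":0},
    {"x":0.95,"y":0.945,"z":-0.1,"rx":0,"ry":0,"rz":0},
    {"x":0.95,"y":0.945,"z":-0.1,"rx":0,"ry":0,"rz":0},
    {"x":0.95,"y":0.945,"z":-0.1,"rx":0,"ry":0,"rz":0},
    {"x":0.95,"y":0.945,"z":-0.1,"rx":0,"ry":0,"rz":0},
    {"x":0.95,"y":0.945,"z":-0.1,"rx":0,"ry":0,"rz":0},
    {"x":0.95,"y":0.945,"z":-0.1,"rx":0,"ry":0,"rz":0},
    {"x":0.95,"y":0.945,"z":-0.1,"rx":0,"ry":0,"rz":0},
    {"x":0.95,"y":0.945,"z":-0.1,"rx":0,"ry":0,"rz":0},
    {"x":0.95,"y":0.945,"z":-0.1,"rx":0,"ry":0,"rz":0},
    {"x":0.95,"y":0.945,"z":-0.1,"rx":0,"ry":0,"rz":0},
    {"x":0.95,"y":0.945,"z":-0.1,"rx":0,"ry":0,"rz":0},
    {"x":0.95,"y":0.945,"z":-0.1,"rx":0,"ry":0,"rz":0}
  ]
}}

```text
clock: 2.7
tool_pos: [0.5159, 0.0228, 0.2767]
orientation: [-180.0, -0.0, -20.4]
force: [0.1, 0.7, -1.4]
opening: 0.0002
gripper_force: 0.0
```

Request:
{"name": "play_rows", "arguments": {
  "motion": [
    {"x":0,"y":0,"z":0,"rx":0,"ry":0,"rz":-0.97},
    {"x":0,"y":0,"z":0,"rx":0,"ry":0,"rz":-0.97},
    {"x":0,"y":0,"z":0,"rx":0,"ry":0,"rz":-0.97},
    {"x":0,"y":0,"z":0,"rx":0,"ry":0,"rz":-0.97},
    {"x":0,"y":0,"z":0,"rx":0,"ry":0,"rz":-0.97},
    {"x":0,"y":0,"z":0,"rx":0,"ry":0,"rz":-0.97},
    {"x":0,"y":0,"z":0,"rx":0,"ry":0.92,"rz":0},
    {"x":0,"y":0,"z":0,"rx":0,"ry":0.92,"rz":0},
    {"x":0,"y":0,"z":0,"rx":0,"ry":0.92,"rz":0},
    {"x":0,"y":0,"z":0,"rx":0,"ry":0.92,"rz":0},
    {"x":0,"y":0,"z":0,"rx":0,"ry":0.92,"rz":0},
    {"x":0,"y":0,"z":0,"rx":0,"ry":0.92,"rz":0},
    {"x":0,"y":0,"z":0,"rx":0,"ry":0.92,"rz":0},
    {"x":0,"y":0,"z":0,"rx":0,"ry":0.92,"rz":0},
    {"x":0,"y":0,"z":0,"rx":0,"ry":0.92,"rz":0},
    {"x":0,"y":0,"z":0,"rx":0,"ry":0,"rz":0}
  ]
}}

```text
clock: 4.7
tool_pos: [0.5142, 0.0228, 0.2755]
orientation: [179.9, -33.1, 2.9]
force: [0.6, -0.0, -0.3]
opening: 0.0005
gripper_force: 0.0
```

```bash
python3 - <<'E'
from h import *
import cv2
np.set_printoptions(precision=4,suppress=True)
o=ctrl.get_obs(); print(o["clock"],o["tool_pos"],o["orientation"],o["joint_pos"],o["force"],o["opening"])
print("pred cap",proj("wrist",[.5482,.0258,.1675]),"blue",proj("wrist",[.5493,.0881,.1591]),"tcp",proj("wrist",o["tool_pos"]))
c=cams.get_calibration("wrist");print(c)
cv2.imwrite("pics/w2.png",cams.snapshot("wrist"))
E
```

```text
4.7 [0.5142 0.0228 0.2755] [179.913  -33.0574   2.9376] [ 33.3435 -16.9404 -52.4868  34.1536 -29.6097  33.2661] [ 0.6358 -0.023  -0.3082] 0.0004652137111343541
pred cap [313.1244 232.1472] blue [247.0056 229.2225] tcp [314.278  257.2664]
{'vertical_fov': 64.39329880345117, 'cx': 315.3927360871741, 'cy': 203.09972409510368, 'position': array([0.4954, 0.0215, 0.4531]), 'rotation': array([ 15.7267,  -0.1074, -87.0377])}
```

View pics/w2.png

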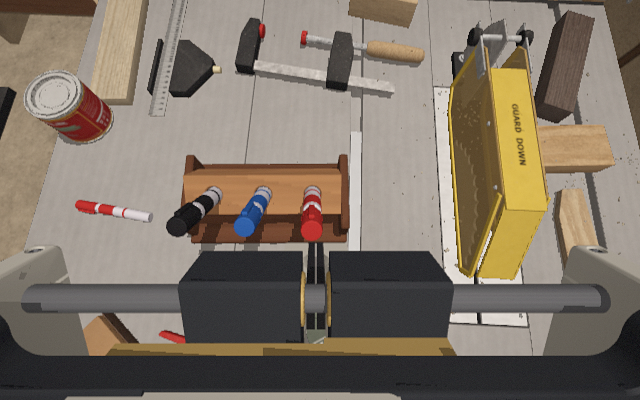

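The wrist view shows the red cap top near (313,228), just ahead of the closed fingers. Blue is at (245,225) and black at (178,227). The prediction for red was (313,232).

```bash
python3 - <<'E'
import cv2,numpy as np
a=cv2.imread("pics/w2.png")[178:250,285:345]
cv2.imwrite("pics/w2c.png",cv2.resize(a,(500,600),interpolation=cv2.INTER_NEAREST))
E
```

```text
(no output)
```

View pics/w2c.png

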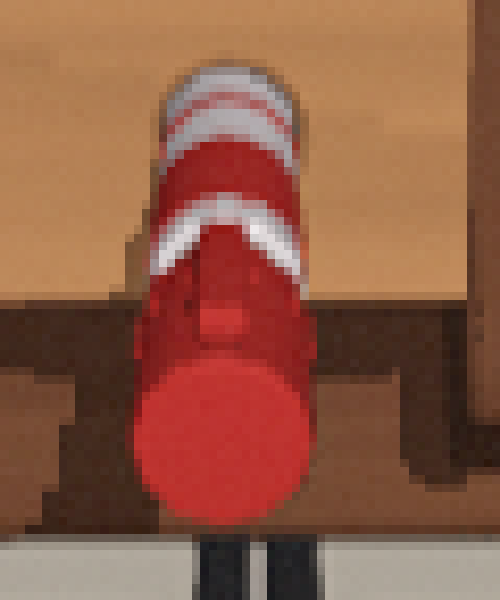

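Enlarged, the red cap's top disc is centred at crop (224,442), which is wrist pixel (311.9,231.0). The barrel enters the socket with its rear edge near (312.4,185.9).

```bash
python3 - <<'E'
from h import *
np.set_printoptions(precision=4,suppress=True)
T,r=tri([("top",329.05,185.45),("scene",332.6,173),("wrist",311.9,231.0)]);print(T,r)
o=ctrl.get_obs();M=R.from_euler('xyz',o["orientation"],degrees=True).as_matrix()
print("tool-frame offset",M.T@(T-o["tool_pos"]))
for lean in(30,32,34):
  l=np.radians(lean);y=np.radians(2.9);a=np.array([-np.sin(l)*np.cos(y),-np.sin(l)*np.sin(y),np.cos(l)])
  n=np.array([np.cos(l)*np.cos(y),np.cos(l)*np.sin(y),np.sin(l)])
  for L in (.161,.165):
    print(lean,L,proj("wrist",T-a*(L-.043)+.01*n), "end",T-a*L)
E
```

```text
[0.5488 0.0266 0.1682] [array([-0.3, -0.2]), array([-0.5, -0.1]), array([1. , 1.7])]
tool-frame offset [-0.0308 -0.0016  0.1091]
30 0.161 [313.5429 193.7316] end [0.6292 0.0306 0.0288]
30 0.165 [313.5585 193.0488] end [0.6312 0.0307 0.0253]
32 0.161 [313.5411 190.6145] end [0.634  0.0309 0.0317]
32 0.165 [313.5567 189.852 ] end [0.6361 0.031  0.0283]
34 0.161 [313.5387 187.5113] end [0.6387 0.0311 0.0348]
34 0.165 [313.5544 186.6685] end [0.6409 0.0312 0.0314]
```

Request:
{"name": "play_rows", "arguments": {
  "motion": [
    {"x":-0.15,"y":-0.007,"z":0.47,"rx":0,"ry":0.03,"rz":0},
    {"x":-0.15,"y":-0.007,"z":0.47,"rx":0,"ry":0.03,"rz":0},
    {"x":-0.15,"y":-0.007,"z":0.47,"rx":0,"ry":0.03,"rz":0},
    {"x":-0.15,"y":-0.007,"z":0.47,"rx":0,"ry":0.03,"rz":0},
    {"x":-0.15,"y":-0.007,"z":0.47,"rx":0,"ry":0.03,"rz":0},
    {"x":-0.15,"y":-0.007,"z":0.47,"rx":0,"ry":0.03,"rz":0},
    {"x":-0.15,"y":-0.007,"z":0.47,"rx":0,"ry":0.03,"rz":0},
    {"x":-0.15,"y":-0.007,"z":0.47,"rx":0,"ry":0.03,"rz":0},
    {"x":0,"y":0,"z":0,"rx":0,"ry":0,"rz":0}
  ]
}}

```text
clock: 5.88
tool_pos: [0.5524, 0.023, 0.204]
orientation: [-179.3, -31.8, 2.9]
force: [-0.6, -0.7, 0.1]
opening: 0.0004
gripper_force: 0.0
```

```bash
python3 - <<'E'
from h import *
import cv2
np.set_printoptions(precision=4,suppress=True)
o=ctrl.get_obs();M=R.from_euler('xyz',o["orientation"],degrees=True).as_matrix()
print(o["tool_pos"],o["orientation"],o["force"],o["joint_pos"],"off",M.T@(np.array([.5488,.0266,.1682])-o["tool_pos"]),"tcp",proj("wrist",o["tool_pos"]))
w=cams.snapshot("wrist")[190:310,225:405];t=cams.snapshot("top")[150:210,285:375]
s=cams.snapshot("scene")[130:230,280:430]
cv2.imwrite("pics/p1.png",np.vstack([cv2.resize(w,(450,300),interpolation=2),cv2.resize(s,(450,300),interpolation=2)]))
E
```

```text
[0.5524 0.023  0.204 ] [-179.3439  -31.8163    2.8897] [-0.5534 -0.6512  0.1171] [ 22.118   -6.932  -58.2126  49.2687 -12.4061  24.9247] off [-0.0217 -0.0035  0.0287] tcp [314.3496 257.3003]
```

View pics/p1.png

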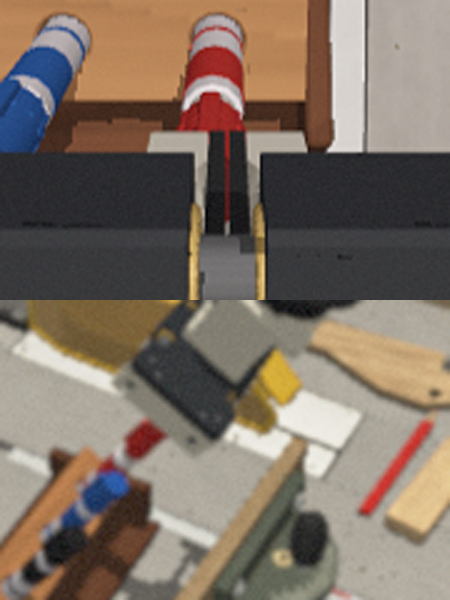

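The fingers are above the cap, slightly behind it, but joint 3 has reached its limit at this tilt. I'll use about 20° tilt and press with the tip's leading edge on the cap's centre, moving along the marker axis.

Request:
{"name": "play_rows", "arguments": {
  "motion": [
    {"x":-0.2,"y":0,"z":-0.2,"rx":0,"ry":-0.8,"rz":0},
    {"x":-0.2,"y":0,"z":-0.2,"rx":0,"ry":-0.8,"rz":0},
    {"x":-0.2,"y":0,"z":0,"rx":0,"ry":-0.8,"rz":0},
    {"x":-0.2,"y":0,"z":0,"rx":0,"ry":-0.8,"rz":0},
    {"x":0,"y":0,"z":0,"rx":0,"ry":0,"rz":0}
  ]
}}

```text
clock: 6.65
tool_pos: [0.5317, 0.0219, 0.2055]
orientation: [-179.4, -19.5, 3.0]
force: [0.9, -0.1, 0.7]
opening: 0.0006
gripper_force: 0.0
```

```bash
cat >> h.py <<'E'
def off(T):
    o=ctrl.get_obs();M=R.from_euler('xyz',o["orientation"],degrees=True).as_matrix()
    l,y=np.radians(34),np.radians(2.9);a=np.array([-np.sin(l)*np.cos(y),-np.sin(l)*np.sin(y),np.cos(l)])
    np.set_printoptions(precision=4,suppress=True)
    print(o["clock"],o["tool_pos"],o["orientation"],o["force"],o["joint_pos"],"off",M.T@(np.array(T)-o["tool_pos"]),"-axis in tool",M.T@-a)
E
python3 -c "
from h import *
off([.5493,.0262,.1682])"
```

```text
6.65 [0.5317 0.0219 0.2055] [-179.4037  -19.4952    3.0011] [ 0.9422 -0.1356  0.7003] [ 28.9821  -3.8219 -39.8413  13.2017 -36.8092  54.7253] off [ 0.0043 -0.0029  0.0411] -axis in tool [0.2505 0.0111 0.9681]
```

Request:
{"name": "play_rows", "arguments": {
  "motion": [
    {"x":-0.056,"y":-0.04,"z":0.41,"rx":-0.05,"ry":0,"rz":0},
    {"x":-0.056,"y":-0.04,"z":0.41,"rx":-0.05,"ry":0,"rz":0},
    {"x":-0.056,"y":-0.04,"z":0.41,"rx":-0.05,"ry":0,"rz":0},
    {"x":0.025,"y":0.001,"z":0.097,"rx":0,"ry":0,"rz":0},
    {"x":0.025,"y":0.001,"z":0.097,"rx":0,"ry":0,"rz":0},
    {"x":0.025,"y":0.001,"z":0.097,"rx":0,"ry":0,"rz":0},
    {"x":0,"y":0,"z":0,"rx":0,"ry":0,"rz":0}
  ]
}}

```text
clock: 7.52
tool_pos: [0.5412, 0.0248, 0.1683]
orientation: [179.9, -19.4, 3.0]
force: [0.6, -0.8, 1.1]
opening: 0.0001
gripper_force: 0.6
```

Request:
{"name": "play_rows", "arguments": {
  "motion": [
    {"x":0.025,"y":0.001,"z":0.097,"rx":0,"ry":0,"rz":0},
    {"x":0.025,"y":0.001,"z":0.097,"rx":0,"ry":0,"rz":0},
    {"x":0,"y":0,"z":0,"rx":0,"ry":0,"rz":0}
  ]
}}

```text
clock: 7.9
tool_pos: [0.5438, 0.0248, 0.1637]
orientation: [179.9, -19.4, 3.0]
force: [-0.4, 0.0, 1.7]
opening: 0.0005
gripper_force: 0.8
```

```bash
python3 -c "
from h import *
off([.5493,.0262,.1682])"
```

```text
7.9 [0.5438 0.0248 0.1637] [179.9293 -19.3897   3.0163] [-0.4056  0.0489  1.7234] [ 28.539    0.2788 -43.4274  16.8743 -29.7775  50.9997] off [ 0.0067 -0.0011 -0.0024] -axis in tool [ 0.2522 -0.0001  0.9677]
```

Request:
{"name": "play_rows", "arguments": {
  "motion": [
    {"x":0.025,"y":0.001,"z":0.097,"rx":0,"ry":0,"rz":0},
    {"x":0,"y":0,"z":0,"rx":0,"ry":0,"rz":0}
  ]
}}

```text
clock: 8.15
tool_pos: [0.5457, 0.0249, 0.1626]
orientation: [179.9, -19.5, 3.0]
force: [-5.6, -0.8, 8.8]
opening: 0.0005
gripper_force: 5.3
```

Request:
{"name": "play_rows", "arguments": {
  "motion": [
    {"x":0.025,"y":0.001,"z":0.097,"rx":0,"ry":0,"rz":0},
    {"x":0,"y":0,"z":0,"rx":0,"ry":0,"rz":0}
  ]
}}

```text
clock: 8.4
tool_pos: [0.5482, 0.0252, 0.1632]
orientation: [180.0, -19.7, 3.0]
force: [-18.0, -0.9, 29.4]
opening: 0.0003
gripper_force: 17.2
```

Request:
{"name": "play_rows", "arguments": {
  "motion": [
    {"x":0.025,"y":0.001,"z":0.097,"rx":0,"ry":0,"rz":0},
    {"x":0,"y":0,"z":0,"rx":0,"ry":0,"rz":0}
  ]
}}

```text
clock: 8.65
tool_pos: [0.5499, 0.025, 0.1635]
orientation: [180.0, -19.9, 3.0]
force: [-34.8, -2.4, 54.1]
opening: 0.0005
gripper_force: 32.0
```

Force along the axis is about 64 N with no further travel, so the cap is against its stop. I'll back off and look.

Request:
{"name": "play_rows", "arguments": {
  "motion": [
    {"x":-0.1,"y":0,"z":-0.3,"rx":0,"ry":0,"rz":0},
    {"x":-0.25,"y":0,"z":-0.97,"rx":0,"ry":0,"rz":0},
    {"x":-0.25,"y":0,"z":-0.97,"rx":0,"ry":0,"rz":0},
    {"x":-0.25,"y":0,"z":-0.97,"rx":0,"ry":0,"rz":0},
    {"x":0,"y":0,"z":0,"rx":0,"ry":0,"rz":0}
  ]
}}

```text
clock: 9.28
tool_pos: [0.5017, 0.0231, 0.2279]
orientation: [-180.0, -19.6, 3.0]
force: [0.1, -0.4, -0.6]
opening: 0.0005
gripper_force: 0.0
```

```bash
python3 - <<'E'
from h import *
import cv2
off([.5493,.0262,.1682])
print("pred old cap",proj("wrist",[.5493,.0262,.1682]), cams.get_calibration("wrist"))
w=cams.snapshot("wrist");cv2.imwrite("pics/w3.png",w);s=cams.snapshot("scene");cv2.imwrite("pics/s3.png",s)
cv2.imwrite("pics/t3.png",cams.snapshot("top"))
hsv=cv2.cvtColor(w,cv2.COLOR_BGR2HSV)
m=((hsv[...,0]<6)|(hsv[...,0]>174))&(hsv[...,1]>150)&(hsv[...,2]>60)
n,l,st,c=cv2.connectedComponentsWithStats(m.astype('uint8'));print([ (st[i],c[i]) for i in range(1,n) if st[i][4]>60])
a=cv2.resize(w[150:270,240:400],(480,360),interpolation=2)
b=cv2.resize(cv2.imread("pics/scene0.png")[160:210,290:350],(320,267),interpolation=2)
d=cv2.resize(s[160:210,290:350],(320,267),interpolation=2)
out=np.zeros((534,800,3),'uint8');out[:360,:480]=a;out[:267,480:]=b;out[267:,480:]=d
cv2.imwrite("pics/c3.png",out)
E
```

```text
9.275 [0.5017 0.0231 0.2279] [-179.9623  -19.5783    3.0212] [ 0.1194 -0.4114 -0.6059] [ 32.1346  -8.5961 -41.1691  14.3251 -41.0421  51.415 ] off [ 0.025  -0.0005  0.0722] -axis in tool [0.2491 0.0018 0.9685]
pred old cap [313.8663 182.2579] {'vertical_fov': 64.39329880345117, 'cx': 315.3927360871741, 'cy': 203.09972409510368, 'position': array([0.5245, 0.0237, 0.4049]), 'rotation': array([  2.2485,   0.0004, -86.891 ])}
[(array([   7,    0,   58,   56, 1029], dtype=int32), array([40.5714, 20.2031])), (array([  0,  25,  54,  35, 931], dtype=int32), array([27.0945, 43.4135])), (array([302, 132,  22,  18, 196], dtype=int32), array([312.6837, 139.102 ])), (array([ 40, 135,  25,  16, 279], dtype=int32), array([ 51.8996, 142.0824])), (array([ 67, 140,  19,  13, 170], dtype=int32), array([ 75.3588, 145.4059])), (array([299, 144,  27,  44, 931], dtype=int32), array([311.8432, 166.8765])), (array([152, 277,  26,   7, 119], dtype=int32), array([162.5966, 280.7983])), (array([164, 313,  19,  10, 102], dtype=int32), array([174.5196, 316.    ])), (array([ 450,  313,  101,   18, 1005], dtype=int32), array([501.8607, 320.2517]))]
```

View pics/c3.png

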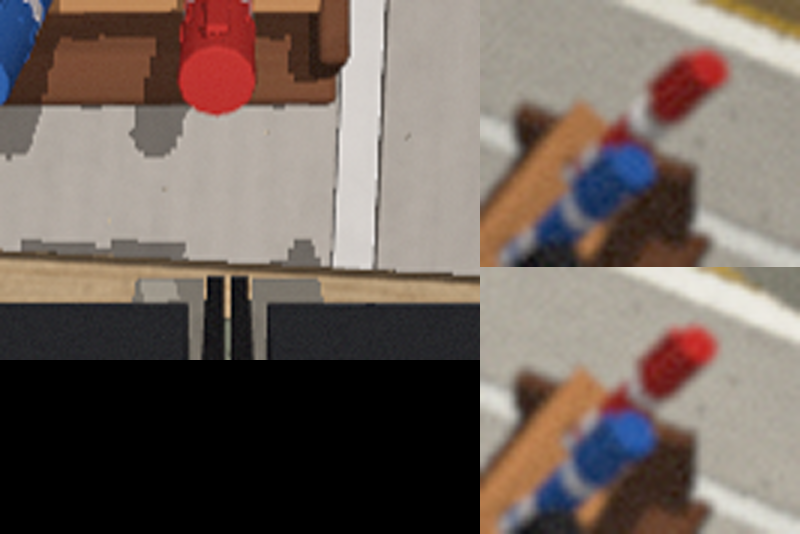

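The cap has moved down by about 2.9 px in the scene view (cap top now at scene 330.3,174.6; wrist 312.7,176.3), and the white gap is smaller, so it is home. Next I'll turn the tool to lean the other way so I can grip the barrel from above and behind.

Request:
{"name": "play_rows", "arguments": {
  "fingers": -0.2,
  "motion": [
    {"x":0,"y":0,"z":-0.5,"rx":0,"ry":-0.94,"rz":0},
    {"x":0,"y":0,"z":-0.5,"rx":0,"ry":-0.94,"rz":0},
    {"x":0,"y":0,"z":-0.5,"rx":0,"ry":-0.94,"rz":0},
    {"x":0,"y":0,"z":-0.5,"rx":0,"ry":-0.94,"rz":0},
    {"x":0,"y":0,"z":0,"rx":0,"ry":-0.94,"rz":0},
    {"x":0,"y":0,"z":0,"rx":0,"ry":-0.94,"rz":0},
    {"x":0,"y":0,"z":0,"rx":0,"ry":-0.94,"rz":0},
    {"x":0,"y":0,"z":0,"rx":0,"ry":-0.94,"rz":0},
    {"x":0,"y":0,"z":0,"rx":0,"ry":-0.94,"rz":0},
    {"x":0,"y":0,"z":0,"rx":0,"ry":-0.94,"rz":0},
    {"x":0,"y":0,"z":0,"rx":0,"ry":-0.94,"rz":0},
    {"x":0,"y":0,"z":0,"rx":0,"ry":0,"rz":0}
  ]
}}

```text
clock: 10.92
tool_pos: [0.4901, 0.0219, 0.272]
orientation: [179.9, 22.2, 2.9]
force: [0.3, -0.4, -0.1]
opening: 0.0351
gripper_force: 0.0
```

```bash
python3 - <<'E'
from h import *
import cv2
T,r=tri([("scene",330.3,174.6),({'vertical_fov': 64.39329880345117, 'cx': 315.3927360871741, 'cy': 203.09972409510368, 'position': np.array([0.5245, 0.0237, 0.4049]), 'rotation': np.array([  2.2485,   0.0004, -86.891 ])},312.7,176.3)])
l,y=np.radians(33.5),np.radians(2.9);a=np.array([-np.sin(l)*np.cos(y),-np.sin(l)*np.sin(y),np.cos(l)])
print("cap",T,r,"bottom",T-.154*a); G=T-a*.057; print("grasp",G)
off(G)
E
```

```text
cap [0.55400418 0.02716888 0.16060375] [array([-0.3, -0.1]), array([0.3, 0.8])] bottom [0.63889362 0.0314692  0.03218533]
grasp [0.5854243  0.02876056 0.11307226]
10.925 [0.4901 0.0219 0.272 ] [179.8633  22.2159   2.8823] [ 0.3483 -0.405  -0.1246] [ 20.2277  16.0845  -0.7881  -6.3601 -94.4363  73.3832] off [ 0.1485 -0.0023  0.111 ] -axis in tool [ 0.8311 -0.0015  0.5561]
```

Request:
{"name": "play_rows", "arguments": {
  "motion": [
    {"x":0.99,"y":-0.015,"z":0,"rx":0,"ry":0,"rz":0},
    {"x":0.99,"y":-0.015,"z":0,"rx":0,"ry":0,"rz":0},
    {"x":0.99,"y":-0.015,"z":0,"rx":0,"ry":0,"rz":0},
    {"x":0.99,"y":-0.015,"z":0,"rx":0,"ry":0,"rz":0},
    {"x":0.99,"y":-0.015,"z":0,"rx":0,"ry":0,"rz":0},
    {"x":0.99,"y":-0.015,"z":0,"rx":0,"ry":0,"rz":0},
    {"x":0,"y":0,"z":0.7,"rx":0,"ry":0,"rz":0},
    {"x":0,"y":0,"z":0.7,"rx":0,"ry":0,"rz":0},
    {"x":0,"y":0,"z":0.7,"rx":0,"ry":0,"rz":0},
    {"x":0,"y":0,"z":0.7,"rx":0,"ry":0,"rz":0},
    {"x":0,"y":0,"z":0,"rx":0,"ry":0,"rz":0}
  ]
}}

```text
clock: 12.3
tool_pos: [0.5997, 0.0299, 0.1531]
orientation: [179.9, 22.1, 3.0]
force: [-0.1, -0.3, 0.9]
opening: 0.0349
gripper_force: 0.0
```

```bash
python3 - <<'E'
from h import *
import cv2
off([.5854,.0288,.1131])
print("pred cap,grasp",proj("wrist",[.554,.0272,.1606]),proj("wrist",[.5854,.0288,.1131]))
w=cams.snapshot("wrist");cv2.imwrite("pics/w4.png",w)
E
```

```text
12.3 [0.5997 0.0299 0.1531] [179.9102  22.0856   2.9612] [-0.1349 -0.262   0.9318] [ 17.8171  30.5389   5.3852  -5.4561 -86.2999  76.5461] off [0.0018 0.0003 0.0424] -axis in tool [ 0.8299 -0.0003  0.558 ]
pred cap,grasp [314.5572 313.7725] [314.6045 224.9703]
```

View pics/w4.png

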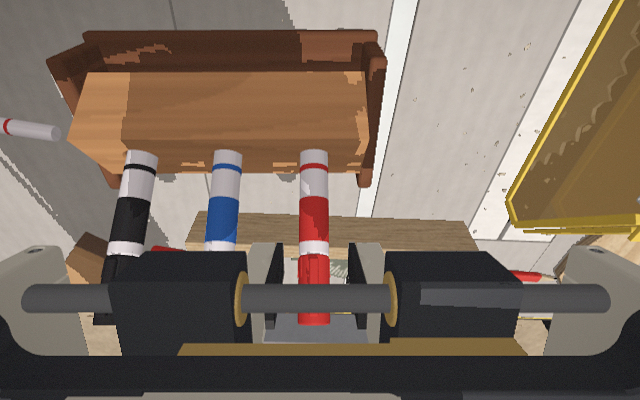

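The red marker is centred between the fingers at column 314, with the barrel at rows 152–245 and the cap below that. The grasp point at row 225 is on the barrel. Blue at (222,200) is clear of the finger at 265.

Request:
{"name": "play_rows", "arguments": {
  "motion": [
    {"x":0.02,"y":0,"z":0.61,"rx":0,"ry":0,"rz":0},
    {"x":0.02,"y":0,"z":0.61,"rx":0,"ry":0,"rz":0},
    {"x":0.02,"y":0,"z":0.61,"rx":0,"ry":0,"rz":0},
    {"x":0.02,"y":0,"z":0.61,"rx":0,"ry":0,"rz":0},
    {"x":0,"y":0,"z":0,"rx":0,"ry":0,"rz":0}
  ]
}}

```text
clock: 12.98
tool_pos: [0.5787, 0.0287, 0.0956]
orientation: [179.9, 22.1, 3.0]
force: [-0.3, 0.1, 0.1]
opening: 0.0346
gripper_force: 0.0
```

Request:
{"name": "play_rows", "arguments": {
  "fingers": -1,
  "motion": [
    {"x":0,"y":0,"z":0,"rx":0,"ry":0,"rz":0},
    {"x":0,"y":0,"z":0,"rx":0,"ry":0,"rz":0},
    {"x":0,"y":0,"z":0,"rx":0,"ry":0,"rz":0},
    {"x":0,"y":0,"z":0,"rx":0,"ry":0,"rz":0},
    {"x":0,"y":0,"z":0,"rx":0,"ry":0,"rz":0},
    {"x":0,"y":0,"z":0,"rx":0,"ry":0,"rz":0}
  ]
}}

```text
clock: 13.72
tool_pos: [0.5802, 0.029, 0.0974]
orientation: [179.9, 21.9, 3.0]
force: [1.8, 1.2, 3.6]
opening: 0.0193
gripper_force: 30.0
```

Request:
{"name": "play_rows", "arguments": {
  "motion": [
    {"x":-0.2,"y":0,"z":-0.134,"rx":0,"ry":0,"rz":0},
    {"x":-0.332,"y":0,"z":-0.223,"rx":0,"ry":0,"rz":0},
    {"x":-0.332,"y":0,"z":-0.223,"rx":0,"ry":0,"rz":0},
    {"x":-0.332,"y":0,"z":-0.223,"rx":0,"ry":0,"rz":0},
    {"x":0,"y":0,"z":0,"rx":0,"ry":0,"rz":0}
  ]
}}

```text
clock: 14.35
tool_pos: [0.5593, 0.0277, 0.1281]
orientation: [179.9, 21.9, 3.0]
force: [0.4, 0.7, 1.7]
opening: 0.0193
gripper_force: 30.0
```

Request:
{"name": "play_rows", "arguments": {
  "motion": [
    {"x":-0.332,"y":0,"z":-0.223,"rx":0,"ry":0,"rz":0},
    {"x":-0.332,"y":0,"z":-0.223,"rx":0,"ry":0,"rz":0},
    {"x":-0.332,"y":0,"z":-0.223,"rx":0,"ry":0,"rz":0},
    {"x":-0.332,"y":0,"z":-0.223,"rx":0,"ry":0,"rz":0},
    {"x":0,"y":0,"z":0,"rx":0,"ry":0,"rz":0}
  ]
}}

```text
clock: 14.98
tool_pos: [0.5373, 0.0267, 0.1609]
orientation: [180.0, 21.9, 3.0]
force: [0.0, -0.4, -0.2]
opening: 0.019
gripper_force: 30.0
```

Request:
{"name": "play_rows", "arguments": {
  "motion": [
    {"x":-0.28,"y":0,"z":-0.696,"rx":0,"ry":0,"rz":0},
    {"x":-0.28,"y":0,"z":-0.696,"rx":0,"ry":0,"rz":0},
    {"x":-0.28,"y":0,"z":-0.696,"rx":0,"ry":0,"rz":0},
    {"x":-0.28,"y":0,"z":-0.696,"rx":0,"ry":0,"rz":0},
    {"x":-0.28,"y":0,"z":-0.696,"rx":0,"ry":0,"rz":0},
    {"x":-0.28,"y":0,"z":-0.696,"rx":0,"ry":0,"rz":0},
    {"x":-0.28,"y":0,"z":-0.696,"rx":0,"ry":0,"rz":0},
    {"x":-0.28,"y":0,"z":-0.696,"rx":0,"ry":0,"rz":0},
    {"x":0.63,"y":0,"z":-0.254,"rx":0,"ry":0,"rz":0},
    {"x":0.63,"y":0,"z":-0.254,"rx":0,"ry":0,"rz":0},
    {"x":0.63,"y":0,"z":-0.254,"rx":0,"ry":0,"rz":0},
    {"x":0.63,"y":0,"z":-0.254,"rx":0,"ry":0,"rz":0},
    {"x":0.63,"y":0,"z":-0.254,"rx":0,"ry":0,"rz":0},
    {"x":0.63,"y":0,"z":-0.254,"rx":0,"ry":0,"rz":0}
  ]
}}

```text
clock: 16.73
tool_pos: [0.6396, 0.0321, 0.3108]
orientation: [179.9, 21.9, 3.0]
force: [-0.3, -0.2, 0.2]
opening: 0.0191
gripper_force: 30.0
```

Request:
{"name": "play_rows", "arguments": {
  "motion": [
    {"x":0,"y":0,"z":0,"rx":0,"ry":0.94,"rz":0},
    {"x":0,"y":0,"z":0,"rx":0,"ry":0.94,"rz":0},
    {"x":0,"y":0,"z":0,"rx":0,"ry":0.94,"rz":0},
    {"x":0,"y":0,"z":0,"rx":0,"ry":0.94,"rz":0},
    {"x":0,"y":0,"z":0,"rx":0,"ry":0.94,"rz":0},
    {"x":0,"y":0,"z":0,"rx":0,"ry":0.94,"rz":0},
    {"x":0,"y":0,"z":0,"rx":0,"ry":0.94,"rz":0},
    {"x":0,"y":0,"z":0,"rx":0,"ry":0.94,"rz":0},
    {"x":0,"y":0,"z":0,"rx":0,"ry":0.94,"rz":0},
    {"x":0,"y":0,"z":0,"rx":0,"ry":0.94,"rz":0},
    {"x":0,"y":0,"z":0,"rx":0,"ry":0.94,"rz":0},
    {"x":0,"y":0,"z":0,"rx":0,"ry":0.94,"rz":0},
    {"x":0,"y":0,"z":0,"rx":0,"ry":0.94,"rz":0},
    {"x":0,"y":0,"z":0,"rx":0,"ry":0.94,"rz":0},
    {"x":0,"y":0,"z":0,"rx":0,"ry":0.94,"rz":0},
    {"x":0,"y":0,"z":0,"rx":0,"ry":0,"rz":0}
  ]
}}

```text
clock: 18.73
tool_pos: [0.6375, 0.031, 0.3096]
orientation: [179.8, -34.4, 3.1]
force: [0.2, -0.2, -0.9]
opening: 0.0195
gripper_force: 30.0
```

```bash
python3 - <<'E'
from h import *
import cv2
off([.5854,.0288,.1131])
o=ctrl.get_obs();M=R.from_euler('xyz',o["orientation"],degrees=True).as_matrix()
for n in("wrist","scene","top"):
    s=cams.snapshot(n);cv2.imwrite(f"pics/{n}5.png",s)
    g=o["tool_pos"]-.019*M[:,2]; a=-(M@np.array([.83,0,.558]));
    print(n,proj(n,g),"cap",proj(n,g+.057*a),"bot",proj(n,g-.097*a),a)
    h=cv2.cvtColor(s,cv2.COLOR_BGR2HSV);m=((h[...,0]<6)|(h[...,0]>174))&(h[...,1]>150)&(h[...,2]>60)
    k,l,st,c=cv2.connectedComponentsWithStats(m.astype('uint8'))
    for i in range(1,k):
        p=np.argwhere(l==i)
        if len(p)>30: 
            ev=np.linalg.eigh(np.cov(p.T))[1][:,1]; print(st[i],c[i].round(1),"ang",np.degrees(np.arctan2(ev[0],ev[1])).round(1))
E
```

```text
18.725 [0.6375 0.031  0.3096] [179.8487 -34.3841   3.0594] [ 0.2355 -0.2464 -0.9373] [ 26.0875  -4.605  -37.862   28.8364 -27.5855  44.6465] off [-0.154  -0.0009  0.1327] -axis in tool [-0.0067 -0.0011  1.    ]
wrist [314.8024 277.2644] cap [314.5821 407.8502] bot [315.0887 107.6042] [-0.9988 -0.0519 -0.0082]
[447   1  48  37 551] [466.5  23.3] ang 5.0
[261 106   5  13  59] [262.9 111.4] ang -87.4
[ 78 175  34  43 618] [ 94.8 197.6] ang -109.8
[297 190  37  11 226] [314.9 193.7] ang -0.1
[ 64 210  36  18 346] [ 82.5 219.3] ang 3.5
[ 296  236   40   48 1878] [315.4 259.9] ang -90.5
[ 293  318   46   25 1099] [315.8 330.2] ang 0.0
scene [301.683  107.3053] cap [325.4068 115.0119] bot [263.4367  94.8812] [-0.9988 -0.0519 -0.0082]
[219  99  14  12  75] [224.9 105.2] ang 36.6
[321 111   8   8  44] [324.6 114.7] ang -28.8
[400 171  24  30 112] [411.2 186.1] ang -54.3
[488 179  13  14 103] [494.  185.7] ang -51.0
[333 267  44  33 298] [354.8 282.2] ang -34.0
[168 284  27  20 174] [181.4 295.6] ang -23.5
[244 292   8   8  36] [247.8 295.2] ang -43.3
[232 300  12  12  71] [237.5 305.9] ang -43.9
[395 338  18  43 210] [404.  353.7] ang -69.1
[ 165  342   96   58 3298] [215.3 377.4] ang -10.9
top [328.8571 126.0479] cap [330.5934 154.5184] bot [326.0223  79.5653] [-0.9988 -0.0519 -0.0082]
[402   3  14  16  81] [406.7  10.8] ang -102.7
[184 121  25  25 175] [199.5 136.7] ang -44.3
[200 179  11   7  64] [205.2 181.5] ang 7.5
[213 180   8   6  37] [216.3 182.6] ang 7.7
[389 249  56   8 266] [417.1 252.8] ang 2.9
[501 328  17  11 120] [509.4 332.4] ang 14.1
```

```bash
python3 -c "
from h import *
off([0,0,0]); print(workorder.close_job())"
```

```text
18.875 [0.6398 0.0322 0.3113] [179.9462 -34.4836   3.0001] [-0.2671 -0.0924  0.0133] [ 26.0898  -4.4565 -37.5182  28.7141 -27.6423  44.7475] off [-0.7043 -0.0012 -0.1061] -axis in tool [-0.0084  0.      1.    ]
the job is handed in; nothing more can be done
None
```

I pressed the red marker's cap down to its stop in the stand, drew the marker out, and handed in at 18.9 s with it gripped level and still about 31 cm above the worktop; the hand-in returned no verdict.

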